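# Hang the rinsed tumbler on the office draining rack

## Robot

A 6-joint arm with a two-finger parallel gripper is mounted at the origin on the work surface. World frame = base frame: x ahead of the robot, y to its left, z up, the work surface at z = 0. Lengths are in m, angles in degrees, forces in N, time in s.
With the tool pointing down it reaches from about 0.4 to 0.825 m from the base axis. Payload 7 kg.
Tool frame: the origin (TCP) lies midway between the tips of the shut fingers; the grasp point (between the pads) lies 19 mm behind it; z points along the fingers, y is the direction in which the jaws open and shut (so a half turn about z gives the same grasp; the last joint's range is limited). The gripper opens to 88 mm and grips with 3 to 60 N. Pads are 19 mm wide; open, the fingers measure 130 mm over their backs; the gripper's body (78 mm by 193 mm) begins 47 mm behind the grasp point.
Start: joints at [85.778, 20.546, 0.682, 0, -70.136, -16.507], TCP at [0.239, 0.631, 0.227] pointing down, gripper open.
Joint ranges: [-176.03, 176.03], [-82.01, 121.73], [-58.28, 71.71], [-173.87, 95.51], [-174.79, -0.11], [-173.66, 173.66]. Speed limits (degrees/s): [136.94, 136.94, 172.46, 180, 180, 180].

## Interface

Orientations are given as [roll, pitch, yaw] about the fixed x, y, z axes, in that order (R = Rz(yaw) Ry(pitch) Rx(roll)).
In Python, from plant import ctrl, snapshot gives the robot as it stands.
- The arm moves only by the shell command python3 -m pendant 'ROWS'. ROWS is JSON, a list of rows, each a list of 7 numbers: the shift along the tool's x, y, z in m, then the turn, a rotation vector about the tool's x, y, z in rad, then the opening, from -1 (shut) to 1 (fully open), so that 0 is half open. In form: [[x, y, z, ax, ay, az, jaw], ...]. A call has 1 to 12 rows; each row is the pose to reach, as a shift and turn from the pose commanded when the call began, along the tool's axes at that moment; what a row does not reach only later rows make up. A row lasts 1/8 s, in which the tool goes at most 62.5 mm and 10.7 degrees, less where a joint would pass 70% of its speed; a pose out of reach is approached as far as the arm can. A call with a gripper value outside its range is refused whole. The fingers move at their own pace and stop on an object; the grip force is fixed at half the most. Time passes only in rows, so rows that repeat a pose let the fingers close. It gives the time, the measured TCP pose, the force and the opening at its end, in the units of the state.
- ctrl.get_obs(): the state, without advancing time (a new reading comes with each control period).
- snapshot(name): name is "scene" or "side" or "wrist"; returns a dict with "image" (420x560x3 uint8, blue, green, red), "mtx" (3x3 intrinsics, pixels), "eye" and "attitude" of the camera in the world; the wrist camera has in their place "tool_from_camera" (4x4, takes a point from camera to tool coordinates, whose origin is the TCP and whose axes are the flange's). Camera axes: x right, y up, looking along -z (the intrinsics and any distortion apply to the point x, -y, -z); pixel columns grow to the right and rows downward; lengths in m; the calibration is good to about 2 mm. A picture is of the moment at which its call begins: read the wrist's pose just before it. There is no depth.
- ctrl.close_job(): hands the job in, once; it reports no verdict.
The state is a dict: "clock": time; "joint_pos": joint angles; "qvel": joint speeds; "tau": joint torques, N m; "tool_pos": TCP position; "orientation": TCP orientation; "force": force on the tool from outside, world axes, zero at the start; "moment": the same for the moment, N m; "opening": finger opening in m.
Only numpy, scipy, OpenCV 4.12 (cv2) and the standard library are available. Lean on these libraries where they do the work, as an engineer would, in place of code of your own. Each camera call takes 0.05 s, during which the arm holds its last target.

## Task

Hang the tall white tumbler, which stands mouth-down on the desk, mouth-down over the longer of the two leaning pegs of the draining rack, pushed on as far as it goes so that the end of the peg meets the inside of its bottom. Lower it on rather than dropping it, let go, and leave the short white cup where it stands.

Things in the scene. Friction and masses are not known exactly. Their poses are not given: they have to be found in the camera images.
- tumbler: Tall white ceramic tumbler, no handle, loose, about 0.2 kg, mouth-down on the desk. Height 105 mm; outside diameter 63 mm at the mouth (below) tapering to 57 mm at the closed end (above); wall 3 mm, bottom 5 mm thick, so 100 mm deep inside. Origin at the centre of the mouth, in the plane of the rim; z runs along its axis towards the closed end (up at the start).
- short_cup: Short white ceramic cup without a handle, loose, mouth-down on the desk, same diameters as the tumbler but only 65 mm high. Origin at the centre of its mouth, z towards its closed end. It is to stay where it is.
- long_peg: The longer of two round steel pegs, 136 mm apart, fixed on a low aluminium drip tray (200 x 300 mm, floor 10 mm, edge 18 mm above the desk). Diameter 14 mm, rounded end, 135 mm long. Origin at its foot on the tray's floor, z vertical; it leans 20 degrees from vertical towards its own -x (roughly to the robot). The other peg, on either side along y, leans alike but is 80 mm long.
- long_peg_tip (a point): The very end of the long peg on its axis, 135 mm along the peg from its foot, about 137 mm above the desk. Axes as long_peg. When the tumbler is fully on, this point meets the inside of its bottom, 100 mm from the rim plane; it then hangs loosely on the peg, clear of the tray.
Things that resemble listed ones, but are neither listed nor needed, are in the scene too. What is shaped like the tumbler but green or red is not meant.

How it is judged:
By the outcome, as a careful person would: the job done as asked, in the order asked, and still so for the second after the job is handed in, with the robot touching nothing.
It also fails if it takes over 40 s, if anything falls off the work surface, if the arm or the gripper's body presses on something with over 40 N, if the wrist force passes 120 N, or if a joint passes its speed limit or range.

## Working session

There is one attempt and no reset: what is moved stays moved. The work goes in short steps, Python scripts to look and compute and a shell command to move; the robot and the scene stay as the last step left them, time stands still between calls to the robot, and variables do not carry over. Pictures are saved under pics/ and viewed, and the job is handed in when it is done.

```bash
ls; mkdir -p pics
python3 - <<'E'
from plant import ctrl, snapshot
import cv2
print(ctrl.get_obs())
for n in ["scene","side","wrist"]:
    s=snapshot(n); cv2.imwrite(f"pics/{n}0.png",s["image"])
    print(n,{k:v for k,v in s.items() if k!="image"})
E
```

```text
pics
{'clock': 0.0, 'joint_pos': array([ 8.57757748e+01,  2.05907898e+01,  6.34401065e-01, -1.95973576e-02,
       -7.01349526e+01, -1.65088260e+01]), 'qvel': array([ 0.00460242, -0.08004562, -0.01145292,  0.10702496,  0.02475492,
        0.03667935]), 'tau': array([-1.84541437e-03, -5.82711983e+01,  2.93053079e+01,  6.99680284e+00,
        6.86382395e-03, -1.73519720e-04]), 'tool_pos': array([0.23879456, 0.63083856, 0.22563637]), 'orientation': array([ 1.79907189e+02, -8.29490794e-03, -2.07397184e+01]), 'force': array([ 0.27237923,  0.54773591, -0.34418539]), 'moment': array([ 0.01497164, -0.02642449, -0.00685092]), 'opening': 0.0873525963736286}
scene {'mtx': array([[412.22094274,   0.        , 275.52641739],
       [  0.        , 412.22094274, 204.63937796],
       [  0.        ,   0.        ,   1.        ]]), 'eye': array([ 0.97500514, -0.31612902,  0.55676615]), 'attitude': array([52.51123793, -1.04826984, 55.88567364])}
side {'mtx': array([[389.4819751 ,   0.        , 285.4853072 ],
       [  0.        , 389.4819751 , 208.56255093],
       [  0.        ,   0.        ,   1.        ]]), 'eye': array([ 0.33494852, -0.55655709,  0.62826583]), 'attitude': array([ 48.68882904,  -1.1959357 , -16.50381794])}
wrist {'mtx': array([[298.80532407,   0.        , 281.92727409],
       [  0.        , 298.80532407, 214.96277514],
       [  0.        ,   0.        ,   1.        ]]), 'tool_from_camera': array([[-2.81180038e-04,  9.63968355e-01,  2.66016787e-01,
         7.11295874e-02],
       [ 9.99999913e-01,  1.89065076e-04,  3.71883538e-04,
        -1.30066298e-03],
       [ 3.08189478e-04,  2.66016868e-01, -9.63968325e-01,
        -1.57186054e-01],
       [ 0.00000000e+00,  0.00000000e+00,  0.00000000e+00,
         1.00000000e+00]])}
```

View pics/scene0.png

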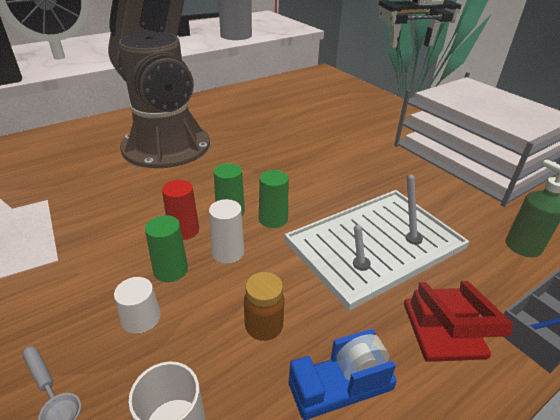

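View pics/side0.png

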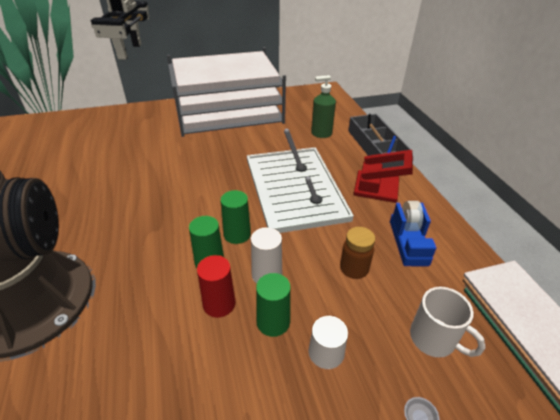

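View pics/wrist0.png

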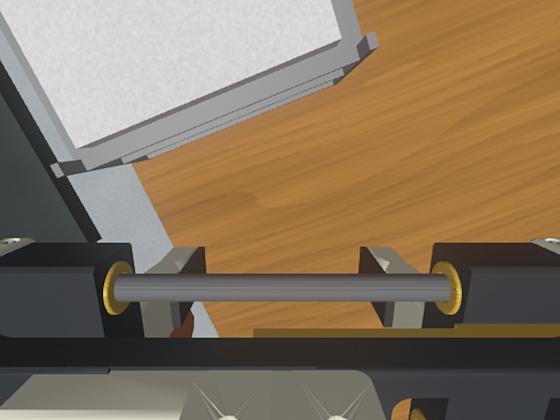

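The scene view shows the tumbler at about (227,231), the short cup at (138,305), the long peg from (414,238) to (411,178), and the short peg from (362,263) to (359,228). In the side view the tumbler is at (266,255) and the long peg runs from (301,167) to (288,131). Green and red cups stand around the tumbler.

```bash
cat > h.py <<'E'
import numpy as np, cv2
from scipy.spatial.transform import Rotation as Ro
from plant import ctrl, snapshot
def cam(s,obs=None):
    if "eye" in s: return np.array(s["eye"]),Ro.from_euler("xyz",s["attitude"],degrees=True).as_matrix(),s["mtx"]
    T=s["tool_from_camera"];R=Ro.from_euler("xyz",obs["orientation"],degrees=True).as_matrix()
    return obs["tool_pos"]+R@T[:3,3],R@T[:3,:3],s["mtx"]
def ray(c,uv):
    e,R,K=c; p=np.linalg.inv(K)@[uv[0],uv[1],1]; d=R@[p[0],-p[1],-p[2]]; return e,d/np.linalg.norm(d)
def onz(c,uv,z):
    e,d=ray(c,uv); return e+d*(z-e[2])/d[2]
def proj(c,P):
    e,R,K=c; q=R.T@(np.array(P)-e); q=K@[q[0],-q[1],-q[2]]; return q[:2]/q[2]
def tri(r1,r2):
    (a,d),(b,f)=r1,r2; A=np.c_[d,-f]; t=np.linalg.lstsq(A,b-a,rcond=None)[0]
    p,q=a+t[0]*d,b+t[1]*f; return (p+q)/2,np.linalg.norm(p-q)
E
python3 - <<'E'
from h import *
import cv2
for n,boxes in [("scene",[(195,185,80,90),(340,160,120,120)]),("side",[(235,215,70,80),(250,115,100,110)])]:
    im=snapshot(n)["image"]
    out=[cv2.resize(im[y:y+h,x:x+w],(400,int(400*h/w)),interpolation=cv2.INTER_CUBIC) for x,y,w,h in boxes]
    H=max(o.shape[0] for o in out); out=[cv2.copyMakeBorder(o,0,H-o.shape[0],0,0,cv2.BORDER_CONSTANT) for o in out]
    cv2.imwrite(f"pics/z_{n}.png",np.hstack(out)); print(n,H)
E
```

```text
scene 450
side 457
```

View pics/z_scene.png

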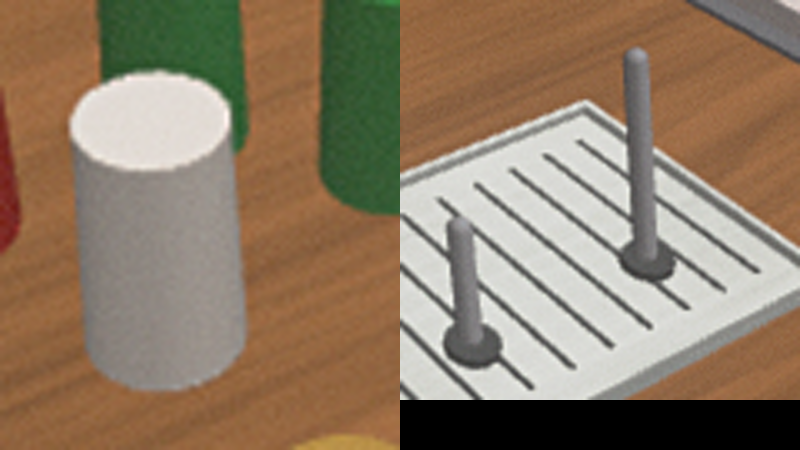

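View pics/z_side.png

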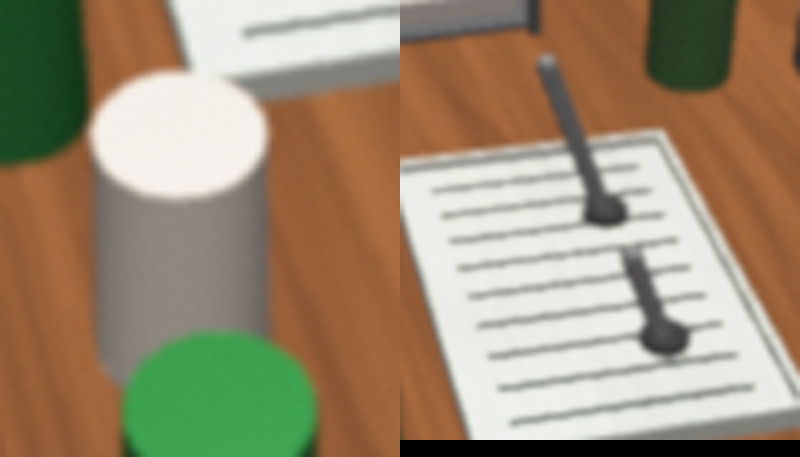

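The zooms show the tumbler's top-disc centre at about (225,209) in scene and (266,238.5) in side. The long peg's rounded end is at (411,177.7) and (286.8,130.8), and its foot at (414.4,237.4) and (301.5,167.5).

Run:
```python
from h import *
S={n:snapshot(n) for n in("scene","side")}; C={n:cam(S[n]) for n in S}
def tops(n,lo,hi,amin=200):
    hsv=cv2.cvtColor(S[n]["image"],cv2.COLOR_BGR2HSV); m=cv2.inRange(hsv,lo,hi)
    m=cv2.morphologyEx(m,cv2.MORPH_OPEN,np.ones((3,3)))
    cs,_=cv2.findContours(m,cv2.RETR_EXTERNAL,cv2.CHAIN_APPROX_NONE)
    return [cv2.fitEllipse(cv2.convexHull(c)) for c in cs if cv2.contourArea(c)>amin]
w={}
for n in S:
    print(n,np.median(S[n]["image"][235:240,262:270] if n=="side" else S[n]["image"][206:212,220:230],axis=(0,1)))
    for e in tops(n,(0,0,200),(180,60,255)):
        print(" white",np.round(e[0],1),np.round(e[1],1),np.round(onz(C[n],e[0],.105),4),np.round(onz(C[n],e[0],.065),4))
    for e in tops(n,(45,100,120),(85,255,255)): print(" green",np.round(e[0],1),np.round(e[1],1),np.round(onz(C[n],e[0],.105),4))
    for e in tops(n,(0,200,150),(8,255,255))+tops(n,(172,200,150),(180,255,255)): print(" red",np.round(e[0],1),np.round(e[1],1),np.round(onz(C[n],e[0],.105),4))
P={}
for k,a,b in [("Ltip",(411,177.7),(286.75,130.75)),("Lfoot",(414.4,237.4),(301.5,167.5)),("Stip",(358,228.4),(308,178.2)),("Sfoot",(361.9,262.9),(316,199.2)),("tumb",(225,209),(266.3,238.5))]:
    p,e=tri(ray(C["scene"],a),ray(C["side"],b)); P[k]=p; z={"L":.012,"S":.012}
    print(k,p.round(4),"gap",round(e,4)," feet plane z=.012:",onz(C["scene"],a,.012).round(4),onz(C["side"],b,.012).round(4))
```

```text
scene [213. 219. 226.]
 white [170.9 412. ] [21.2 43.3] [ 0.736  -0.2811  0.105 ] [ 0.7148 -0.278   0.065 ]
 white [132.8 290.7] [26.4 39. ] [ 0.5478 -0.2589  0.105 ] [ 0.51   -0.2538  0.065 ]
 white [224.6 208.9] [18.9 31.3] [ 0.4534 -0.0617  0.105 ] [ 0.4072 -0.0392  0.065 ]
 white [ 19.9 235.9] [80.6 87.5] [ 0.3375 -0.372   0.105 ] [ 0.281  -0.3769  0.065 ]
 white [367.2 249.3] [ 90.1 196.3] [0.6671 0.0783 0.105 ] [0.6399 0.1132 0.065 ]
 white [461.6 159.9] [ 10.2 127.4] [0.5769 0.4427 0.105 ] [0.5416 0.5099 0.065 ]
 white [469.8 137.4] [ 12.6 125.9] [0.5237 0.5464 0.105 ] [0.4837 0.6228 0.065 ]
 white [490.8 109.3] [ 54.3 140. ] [0.4571 0.7305 0.105 ] [0.4112 0.8232 0.065 ]
 white [87.5 54.8] [ 35.3 169.7] [-0.5278 -0.046   0.105 ] [-0.6608 -0.0221  0.065 ]
 white [242.5  32. ] [ 39.9 153.8] [-0.5056  0.5394  0.105 ] [-0.6367  0.6152  0.065 ]
 green [161.8 225.9] [20.7 34.1] [ 0.4372 -0.1719  0.105 ]
 green [273.8 177.3] [15.6 27.7] [0.4168 0.0678 0.105 ]
 green [227.5 170.3] [14.9 27.5] [0.3455 0.0035 0.105 ]
side [234. 240. 245.]
 white [329.7 331.3] [31.1 35.8] [ 0.4993 -0.273
[... 562 characters left out ...]

 green [233.7 198.6] [17.  26.2] [0.4191 0.0699 0.105 ]
 red [213.1 268. ] [24.7 32.4] [ 0.3497 -0.105   0.105 ]
 red [389.1 186.8] [21.6 23.2] [0.7545 0.0211 0.105 ]
Ltip [0.5908 0.2589 0.1341] gap 0.0013  feet plane z=.012: [0.4805 0.4237 0.012 ] [0.6542 0.4619 0.012 ]
Lfoot [0.6341 0.2561 0.0179] gap 0.0004  feet plane z=.012: [0.6303 0.2627 0.012 ] [0.6369 0.2635 0.012 ]
Stip [0.6033 0.1231 0.0826] gap 0.0021  feet plane z=.012: [0.5488 0.187  0.012 ] [0.6383 0.213  0.012 ]
Sfoot [0.6274 0.1221 0.0159] gap 0.0004  feet plane z=.012: [0.6248 0.1255 0.012 ] [0.6293 0.1261 0.012 ]
tumb [ 0.4556 -0.062   0.1064] gap 0.0001  feet plane z=.012: [ 0.3468 -0.0088  0.012 ] [0.4774 0.0276 0.012 ]
```

Both views put the tumbler at (0.454, -0.061). The long peg's foot is near (0.634, 0.257), its tip near (0.588, 0.259), and its yaw about -3°. A jaw yaw of about 25° stays clear of the neighbouring cups.

```bash
cat >> h.py <<'E'
def rel(pos,R):
    o=ctrl.get_obs(); R0=Ro.from_euler("xyz",o["orientation"],degrees=True)
    print("t",round(o["clock"],2),"pos",o["tool_pos"].round(4),"rpy",o["orientation"].round(2),"F",o["force"].round(1),"open",round(o["opening"],4))
    s=R0.inv().apply(np.array(pos)-o["tool_pos"]); r=(R0.inv()*R).as_rotvec()
    print("shift",s.round(4),"rot",r.round(4),"deg",round(np.degrees(np.linalg.norm(r)),1))
def down(yaw): return Ro.from_euler("xyz",[180,0,yaw],degrees=True)
E
python3 - <<'E'
from h import *
rel([.454,-.061,.2256],down(25))
E
```

```text
t 0.35 pos [0.2389 0.6312 0.2263] rpy [179.98  -0.   -20.73] F [-0.  -0.9 -0.1] open 0.0879
shift [0.4462 0.5712 0.001 ] rot [ 4.000e-04  1.000e-04 -7.982e-01] deg 45.7
```

```bash
python3 -m pendant '[[0.0372,0.0476,0,0,0,-0.0665,1],[0.0743,0.0952,0,0,0,-0.133,1],[0.1115,0.1428,0,0,0,-0.1996,1],[0.1487,0.1904,0,0,0,-0.266,1],[0.1859,0.238,0,0,0,-0.3326,1],[0.2231,0.2856,0,0,0,-0.399,1],[0.2603,0.3332,0,0,0,-0.4656,1],[0.2975,0.3808,0,0,0,-0.532,1],[0.3346,0.4284,0,0,0,-0.5987,1],[0.3718,0.476,0,0,0,-0.665,1],[0.409,0.5236,0,0,0,-0.7317,1],[0.4462,0.5712,0.001,0,0,-0.7982,1]]'
python3 - <<'E'
from h import *
rel([.454,-.061,.2256],down(25))
E
```

```text
clock: 1.85
tool_pos: [0.4545, -0.0628, 0.2262]
orientation: [180.0, -0.1, 25.1]
force: [1.8, 0.6, 0.3]
opening: 0.0873
t 1.85 pos [ 0.4545 -0.0628  0.2262] rpy [ 1.7998e+02 -1.0000e-01  2.5150e+01] F [1.8 0.6 0.3] open 0.0873
shift [ 0.0003 -0.0019  0.0006] rot [ 0.0003 -0.0017  0.0025] deg 0.2
```

Run:
```python
from h import *
o=ctrl.get_obs();s=snapshot("wrist");c=cam(s,o);im=s["image"]
cv2.imwrite("pics/w1.png",im)
hsv=cv2.cvtColor(im,cv2.COLOR_BGR2HSV); m=cv2.inRange(hsv,(0,0,190),(180,50,255))
m=cv2.morphologyEx(m,cv2.MORPH_OPEN,np.ones((3,3)))
for q in cv2.findContours(m,cv2.RETR_EXTERNAL,cv2.CHAIN_APPROX_NONE)[0]:
    if cv2.contourArea(q)>300:
        e=cv2.fitEllipse(cv2.convexHull(q)); print(np.round(e[0],1),np.round(e[1],1),onz(c,e[0],.105).round(4))
print(proj(c,[.454,-.061,.105]))
```

```text
[ 56.9 415.3] [ 10.  263.5] [0.1143 0.0732 0.105 ]
[460.9 224.7] [44.7 55.4] [ 0.5153 -0.2257  0.105 ]
[284.  209.1] [57.4 62.3] [ 0.4562 -0.0628  0.105 ]
[ 539.6 1156.8] [ 521.8 2186.1] [-4.9784 -4.6039  0.105 ]
[281.27164611 210.30842703]
```

View pics/w1.png

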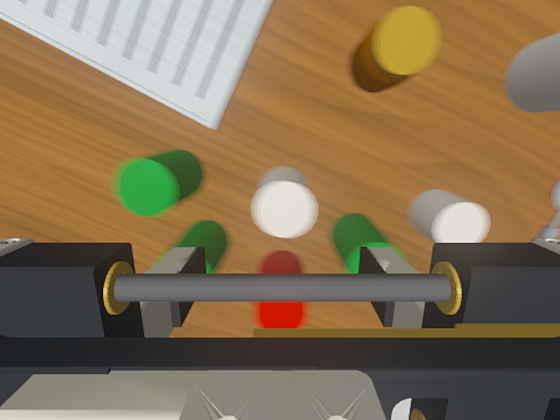

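The wrist view shows the tumbler top at (284,209), centred between the fingers, with nothing in the finger paths. It gives a position within 2 mm of the first estimate, so I'll descend to TCP z ≈ 0.061 and grip.

```bash
python3 -m pendant '[[0.0005,0,0.05,0,0,0,1],[0.001,0,0.1,0,0,0,1],[0.001,0,0.14,0,0,0,1],[0.001,0,0.165,0,0,0,1],[0.001,0,0.165,0,0,0,1],[0.001,0,0.165,0,0,0,-1],[0.001,0,0.165,0,0,0,-1],[0.001,0,0.165,0,0,0,-1],[0.001,0,0.165,0,0,0,-1],[0.001,0,0.165,0,0,0,-1],[0.001,0,0.165,0,0,0,-1],[0.001,0,0.165,0,0,0,-1]]'
```

```text
clock: 3.4
tool_pos: [0.4555, -0.0602, 0.0613]
orientation: [180.0, -0.1, 25.0]
force: [-1.4, 1.3, 7.5]
opening: 0.0594
```

```bash
python3 -m pendant '[[0,0,-0.03,0,0,0,-1],[0,0,-0.07,0,0,0,-1],[0,0,-0.12,0,0,0,-1],[0,0,-0.17,0,0,0,-1],[0,0,-0.2,0,0,0,-1],[0,0,-0.2,0,0,0,-1],[0,0,-0.2,0,0,0,-1]]'
python3 - <<'E'
from h import *
C={n:cam(snapshot(n)) for n in("scene","side")}
p=[onz(C["scene"],(411,177.7),.1303),onz(C["side"],(286.75,130.75),.1303)]; print(p)
f=[onz(C["scene"],(414.4,237.4),.014),onz(C["side"],(301.5,167.5),.014)]; print(f)
yaw=-3; y=np.radians(yaw);t=np.radians(20)
a=np.array([-np.sin(t)*np.cos(y),-np.sin(t)*np.sin(y),np.cos(t)]); tip=np.array([.588,.259,.137])
# tool: z=-a, y = -peg y
X=np.cross(-np.array([-np.sin(y),np.cos(y),0]),-a)
R=Ro.from_matrix(np.c_[X,np.array([np.sin(y),-np.cos(y),0]),-a]); print(R.as_euler("xyz",degrees=True))
G=tip+a*(.03+.061); print("pre",G); rel(G,R)
print("via above"); rel(G+[0,0,.06],R)
s=snapshot("scene");t2=snapshot("side")
cv2.imwrite("pics/lift.png",np.hstack([cv2.resize(s["image"],(400,300)),cv2.resize(t2["image"],(400,300))]))
E
```

```text
clock: 4.28
tool_pos: [0.4541, -0.0604, 0.2595]
orientation: [-179.9, 0.1, 25.0]
force: [0.1, 0.3, -1.7]
opening: 0.0591
[array([0.58787035, 0.26303066, 0.1303    ]), array([0.59293244, 0.26640996, 0.1303    ])]
[array([0.63152293, 0.26052557, 0.014     ]), array([0.63594756, 0.2608767 , 0.014     ])]
[180. -20.  -3.]
pre [0.55691882 0.2606289  0.22251203]
t 4.38 pos [ 0.4541 -0.0606  0.2591] rpy [-1.7996e+02  1.4000e-01  2.4990e+01] F [ 0.6  0.2 -2.3] open 0.0591
shift [ 0.229  -0.2477  0.0362] rot [-0.0854  0.3447  0.4836] deg 34.4
via above
t 4.38 pos [ 0.4541 -0.0606  0.2591] rpy [-1.7996e+02  1.4000e-01  2.4990e+01] F [ 0.6  0.2 -2.3] open 0.0591
shift [ 0.2288 -0.2477 -0.0238] rot [-0.0854  0.3447  0.4836] deg 34.4
```

View pics/lift.png

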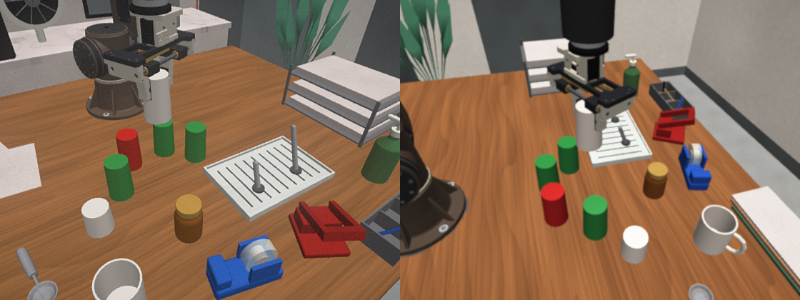

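The tumbler is lifted and held at an opening of 59 mm. Next I carry it to a point above the long peg, tilted 20°.

```bash
python3 -m pendant '[[0.024,-0.026,-0.02,-0.009,0.034,0.048,-1],[0.046,-0.05,-0.022,-0.017,0.069,0.097,-1],[0.069,-0.075,-0.024,-0.026,0.103,0.145,-1],[0.092,-0.1,-0.024,-0.034,0.138,0.193,-1],[0.115,-0.125,-0.024,-0.043,0.172,0.242,-1],[0.138,-0.15,-0.024,-0.051,0.207,0.29,-1],[0.161,-0.175,-0.024,-0.06,0.241,0.339,-1],[0.184,-0.2,-0.024,-0.068,0.276,0.387,-1],[0.207,-0.225,-0.024,-0.077,0.31,0.435,-1],[0.23,-0.25,-0.024,-0.0854,0.3447,0.4836,-1],[0.23,-0.25,-0.024,-0.0854,0.3447,0.4836,-1],[0.23,-0.25,-0.024,-0.0854,0.3447,0.4836,-1]]'
python3 - <<'E'
from h import *
o=ctrl.get_obs()
for n in("scene","side","wrist"):
    s=snapshot(n); cv2.imwrite(f"pics/pre_{n}.png",s["image"]); c=cam(s,o)
    print(n,proj(c,[.5904,.2628,.1303]),proj(c,[.634,.2605,.012]))
E
```

```text
clock: 5.98
tool_pos: [0.5573, 0.2631, 0.2835]
orientation: [179.9, -20.1, -2.9]
force: [0.2, -0.0, -1.0]
opening: 0.0592
scene [411.9618007 178.3704347] [415.14231614 238.86407939]
side [286.19303187 131.5928895 ] [300.82863898 168.28731843]
wrist [281.78170867 220.71439596] [281.79714644 196.4662246 ]
```

View pics/pre_scene.png

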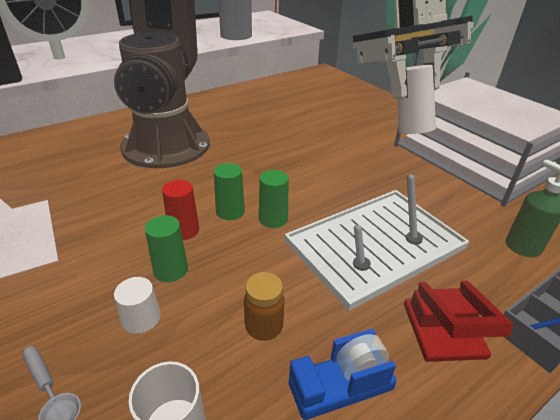

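View pics/pre_side.png

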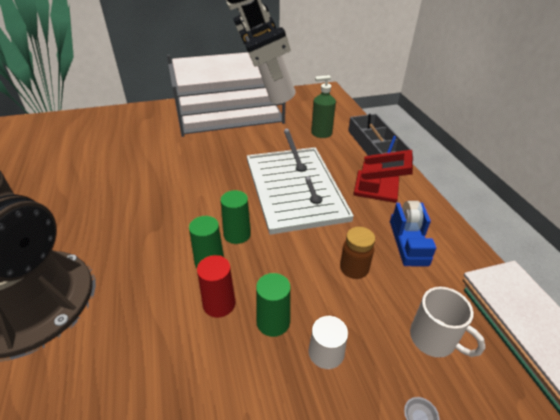

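View pics/pre_wrist.png

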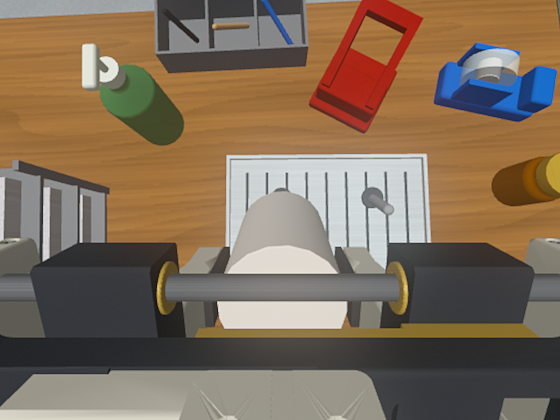

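All three views show the held tumbler tilted parallel to the peg. In the wrist view the long peg's foot lies straight behind the tumbler, at (281,190). I now go straight down by 60 mm to the pre-insert pose and check alignment.

```bash
python3 -m pendant '[[-0.007,0,0.019,0,0,0,-1],[-0.014,0,0.038,0,0,0,-1],[-0.0205,0,0.0564,0,0,0,-1],[-0.0205,0,0.0564,0,0,0,-1],[-0.0205,0,0.0564,0,0,0,-1]]'
python3 - <<'E'
from h import *
o=ctrl.get_obs(); R=Ro.from_euler("xyz",o["orientation"],degrees=True)
rim=o["tool_pos"]+R.apply([0,0,.061]); print("rim",rim, "axis at 30mm on",o["tool_pos"]+R.apply([0,0,.091]))
out=[]
for n,(x,y,w,h) in(("scene",(360,60,120,120+70)),("side",(220,40,120,190))):
    s=snapshot(n); c=cam(s); print(n,proj(c,rim))
    out.append(cv2.resize(s["image"][y:y+h,x:x+w],(375,594),interpolation=cv2.INTER_CUBIC))
cv2.imwrite("pics/pre2.png",np.hstack(out))
E
```

```text
clock: 6.75
tool_pos: [0.5584, 0.2634, 0.2257]
orientation: [-179.9, -20.2, -3.0]
force: [-0.5, -0.2, -1.2]
opening: 0.0593
rim [0.57945295 0.26233685 0.16842526] axis at 30mm on [0.58980056 0.26183144 0.14027084]
scene [411.72530529 158.3509825 ]
side [282.27303619 118.42035294]
```

View pics/pre2.png

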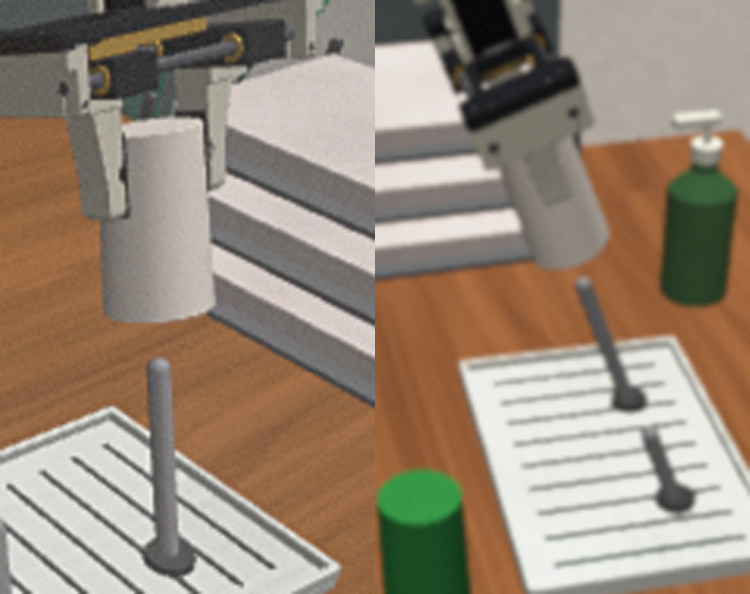

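In the zooms the tumbler's rim centre is at about (158,305) in scene and (569,252) in side. In both views the peg lies on the tumbler's axis, so I lower along it.

```bash
python3 -m pendant '[[0,0,0.015,0,0,0,-1],[0,0,0.03,0,0,0,-1],[0,0,0.045,0,0,0,-1],[0,0,0.06,0,0,0,-1],[0,0,0.075,0,0,0,-1],[0,0,0.09,0,0,0,-1],[0,0,0.1,0,0,0,-1],[0,0,0.11,0,0,0,-1],[0,0,0.115,0,0,0,-1],[0,0,0.115,0,0,0,-1]]'
python3 - <<'E'
from h import *
out=[]
for n,(x,y,w,h) in(("scene",(360,100,120,190)),("side",(220,40,120,190))):
    s=snapshot(n)
    out.append(cv2.resize(s["image"][y:y+h,x:x+w],(375,594),interpolation=cv2.INTER_CUBIC))
cv2.imwrite("pics/in1.png",np.hstack(out))
print(ctrl.get_obs()["force"])
E
```

```text
clock: 8.1
tool_pos: [0.5975, 0.2611, 0.1163]
orientation: [-180.0, -20.1, -3.0]
force: [-0.6, 0.4, -1.5]
opening: 0.0591
[ 0.46509595 -0.4361417  -2.86802812]
```

View pics/in1.png

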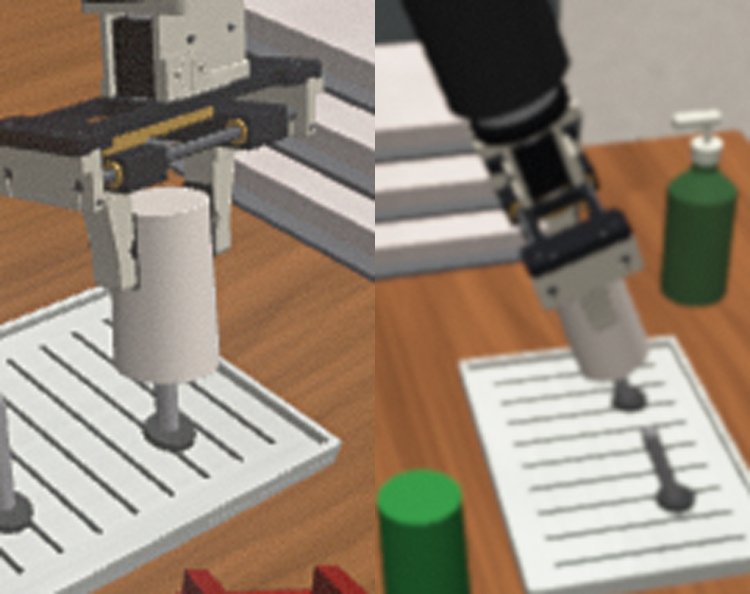

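The tumbler is over the peg, with about 15 mm left to go by calculation. I'll lower in small steps until contact.

```bash
python3 -m pendant '[[0,0,0.003,0,0,0,-1],[0,0,0.006,0,0,0,-1],[0,0,0.008,0,0,0,-1],[0,0,0.01,0,0,0,-1],[0,0,0.01,0,0,0,-1]]'; python3 -m pendant '[[0,0,0.001,0,0,0,-1],[0,0,0.002,0,0,0,-1],[0,0,0.002,0,0,0,-1]]'
```

```text
clock: 8.82
tool_pos: [0.6009, 0.261, 0.1069]
orientation: [-180.0, -20.1, -3.0]
force: [0.0, 0.4, -1.8]
opening: 0.0592
clock: 9.2
tool_pos: [0.6016, 0.2611, 0.1053]
orientation: [-180.0, -20.1, -3.0]
force: [0.5, 0.2, -2.5]
opening: 0.0591
```

```bash
python3 -m pendant '[[0,0,0.0005,0,0,0,-1],[0,0,0.001,0,0,0,-1],[0,0,0.001,0,0,0,-1]]'
```

```text
clock: 9.57
tool_pos: [0.6019, 0.2611, 0.1044]
orientation: [-180.0, -20.1, -3.0]
force: [-0.1, 0.4, -1.5]
opening: 0.0588
```

```bash
python3 -m pendant '[[0,0,0.001,0,0,0,-1],[0,0,0.0015,0,0,0,-1],[0,0,0.0015,0,0,0,-1]]'
```

```text
clock: 9.95
tool_pos: [0.6025, 0.261, 0.1029]
orientation: [-180.0, -20.1, -3.0]
force: [-0.1, -1.0, -2.1]
opening: 0.0589
```

```bash
python3 -m pendant '[[0,0,0.001,0,0,0,-1],[0,0,0.0015,0,0,0,-1],[0,0,0.0015,0,0,0,-1]]'
```

```text
clock: 10.32
tool_pos: [0.603, 0.2611, 0.1016]
orientation: [-180.0, -20.2, -3.0]
force: [-0.2, -0.5, -2.3]
opening: 0.0592
```

```bash
python3 -m pendant '[[0,0,0.001,0,0,0,-1],[0,0,0.0015,0,0,0,-1],[0,0,0.0015,0,0,0,-1]]'
```

```text
clock: 10.7
tool_pos: [0.6035, 0.2611, 0.1012]
orientation: [-179.9, -20.2, -3.0]
force: [-7.0, -2.0, 8.5]
opening: 0.0588
```

```bash
python3 -m pendant '[[0,0,0.001,0,0,0,-1],[0,0,0.001,0,0,0,-1]]'
```

```text
clock: 10.95
tool_pos: [0.6039, 0.2611, 0.1011]
orientation: [-179.9, -20.3, -3.0]
force: [-13.9, -2.1, 16.6]
opening: 0.0592
```

The peg's end met the bottom at TCP z ≈ 0.101, where 0.100 was predicted. I'll back off the pressure and tilt about 8° around the tip towards how it will hang.

```bash
python3 -m pendant '[[0,0,-0.0015,0,0,0,-1],[-0.0014,0,-0.0016,0,-0.035,0,-1],[-0.0027,0,-0.0017,0,-0.07,0,-1],[-0.0041,0,-0.0018,0,-0.105,0,-1],[-0.0054,0,-0.0019,0,-0.14,0,-1],[-0.0054,0,-0.0019,0,-0.14,0,-1]]'
```

```text
clock: 11.7
tool_pos: [0.5991, 0.2621, 0.0997]
orientation: [-179.9, -12.2, -3.0]
force: [-1.4, 1.2, 2.9]
opening: 0.0592
```

```bash
python3 -m pendant '[[0,0,0,0,0,0,0.4],[0,0,0,0,0,0,0.45],[0,0,0,0,0,0,0.55],[0,0,0,0,0,0,0.75],[0,0,0,0,0,0,1],[0,0,0,0,0,0,1],[0,0,0,0,0,0,1],[0,0,0,0,0,0,1]]'
python3 - <<'E'
from h import *
out=[]
for n,(x,y,w,h) in(("scene",(360,100,120,190)),("side",(220,40,120,190))):
    s=snapshot(n)
    out.append(cv2.resize(s["image"][y:y+h,x:x+w],(375,594),interpolation=cv2.INTER_CUBIC))
cv2.imwrite("pics/rel.png",np.hstack(out))
E
```

```text
clock: 12.7
tool_pos: [0.5982, 0.2613, 0.0992]
orientation: [-180.0, -12.1, -3.0]
force: [-0.3, -0.0, -0.5]
opening: 0.0877
```

View pics/rel.png

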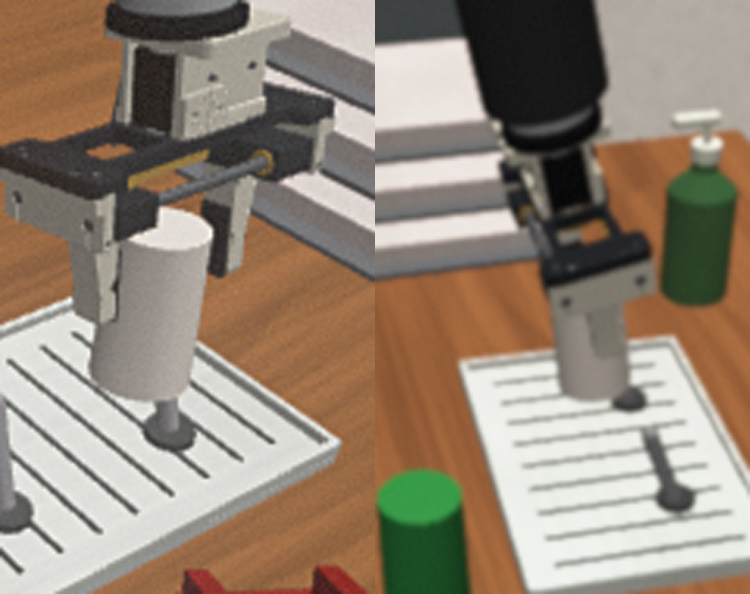

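The tumbler now hangs on the peg, swung slightly. Before withdrawing I check finger clearance with the wrist camera.

Run:
```python
from h import *
cv2.imwrite("pics/w3.png",snapshot("wrist")["image"]); print(ctrl.get_obs()["force"])
s=snapshot("scene")["image"][130:240,350:450]; cv2.imwrite("pics/rel2.png",cv2.resize(s,(545,600),interpolation=cv2.INTER_CUBIC))
```

```text
[ 0.9891794  -0.28096379  0.20131651]
```

View pics/w3.png

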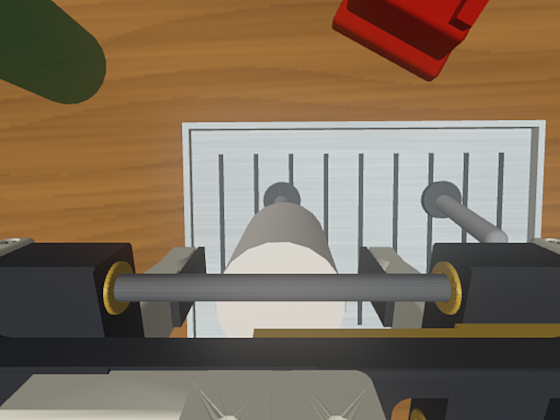

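View pics/rel2.png

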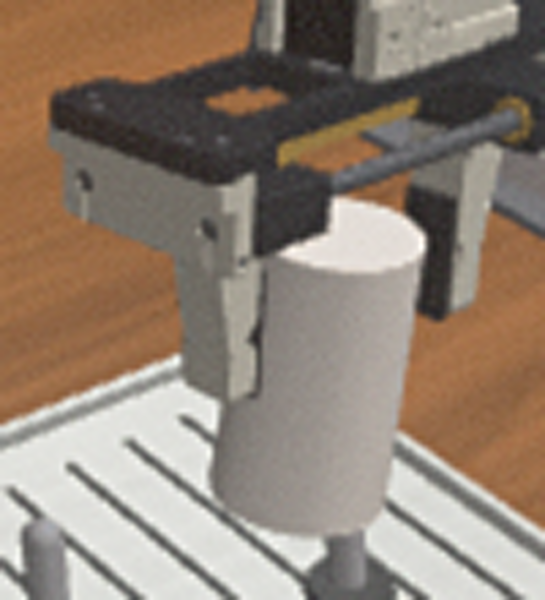

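The tumbler is clear of both finger pads in the wrist view: its top spans x 216–345, with the fingers at about 205 and 360. Force is near zero, so I withdraw along the tool axis.

```bash
python3 -m pendant '[[0,0,-0.01,0,0,0,1],[0,0,-0.02,0,0,0,1],[0,0,-0.035,0,0,0,1],[0,0,-0.055,0,0,0,1],[0,0,-0.08,0,0,0,1],[0,0,-0.11,0,0,0,1],[0,0,-0.14,0,0,0,1],[0,0,-0.16,0,0,0,1],[0,0,-0.16,0,0,0,1],[0,0,-0.16,0,0,0,1],[0,0,-0.16,0,0,0,1],[0,0,-0.16,0,0,0,1]]'
python3 - <<'E'
from h import *
out=[]
for n,(x,y,w,h) in(("scene",(360,100,120,190)),("side",(220,40,120,190))):
    s=snapshot(n); cv2.imwrite(f"pics/fin_{n}.png",s["image"])
    out.append(cv2.resize(s["image"][y:y+h,x:x+w],(375,594),interpolation=cv2.INTER_CUBIC))
cv2.imwrite("pics/fin.png",np.hstack(out))
E
```

```text
clock: 14.4
tool_pos: [0.5644, 0.2627, 0.2547]
orientation: [180.0, -12.1, -3.0]
force: [0.0, -0.3, 0.2]
opening: 0.0874
```

View pics/fin.png

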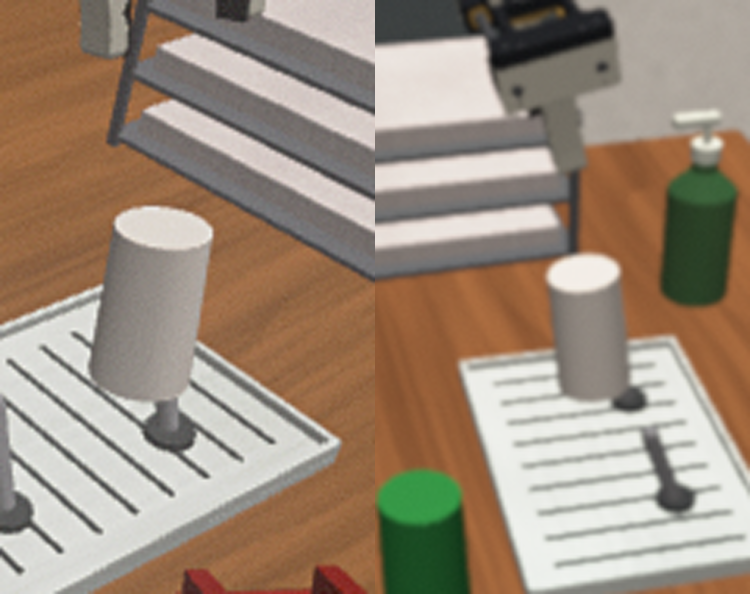

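View pics/fin_scene.png

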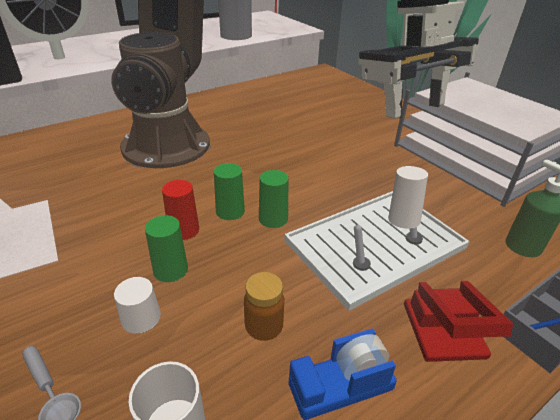

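Run:
```python
from h import *
C=[cam(snapshot(n)) for n in("scene","side")]
print(tri(ray(C[0],(411.8,173.0)),ray(C[1],(286.9,127.7))))
for n in("scene","side"):
    a=cv2.imread(f"pics/fin_{n}.png");b=snapshot(n)["image"];print(n,cv2.absdiff(a,b).max(2)[100:].mean(), (cv2.absdiff(a,b).max(2)>40).sum())
for n,e in(("scene",(132.8,290.7)),):
    s=snapshot(n)["image"];m=cv2.inRange(cv2.cvtColor(s,cv2.COLOR_BGR2HSV),(0,0,200),(180,60,255));m=cv2.morphologyEx(m,cv2.MORPH_OPEN,np.ones((3,3)))
    print([np.round(cv2.fitEllipse(cv2.convexHull(q))[0],1) for q in cv2.findContours(m,0,1)[0] if cv2.contourArea(q)>200 and abs(q[:,0,0].mean()-133)<30])
print(ctrl.get_obs()["force"],ctrl.get_obs()["clock"])
ctrl.close_job()
```

```text
(array([0.59042821, 0.25786439, 0.14399972]), np.float64(5.523756220268321e-05))
scene 4.227176339285714 43
side 1.201802455357143 0
[array([132.8, 290.7])]
[ 1.18572106  0.39918968 -0.70756957] 14.75
the job is handed in; nothing more can be done
```

The white tumbler now hangs mouth-down on the long peg, and I handed the job in at 14.75 s.

**What I did:** I gripped the tumbler from above, tilted it 20° to match the peg and lowered it along the peg. Contact with its bottom came at about 0.101 m TCP height, against 0.100 m predicted. I then eased the pressure, tilted it about 8° towards how it would hang, opened the gripper and withdrew.

**Last checks:**
- **Seating:** the outside of the tumbler's bottom measured at 0.144 m by triangulation. About 0.142 m is expected when fully on, and the same method read about 4 mm high on the peg end. So it is seated to within what these views can show.
- **Clearance:** the tumbler hangs loosely above the tray with its inner wall resting on the peg, leaning less than the peg. Before withdrawal it was clear of both fingers.
- **At rest:** back-to-back pictures showed no movement. 43 pixels in one view differed by more than my threshold, and I took those as image noise without looking at where they were. The gripper was well clear, with force readings near zero.
- **Short cup:** it is at exactly the same place in the image (132.8, 290.7) as at the start.

**Disagreements:** the two fixed cameras placed the peg up to about 5 mm apart in x. That was within the room inside the tumbler. The highest force reading I saw was about 22 N, at contact.

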